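Lay the rework tools into the kit tray in order of use

ROBOT

A 6-joint arm with a two-finger parallel gripper is mounted at the origin on the work surface; the furniture and walls round the work are solid. World frame = base frame: x ahead of the robot, y to its left, z up, the work surface at z = 0. Lengths are in mm, angles in rad, forces in N, time in s.
With the tool pointing down it reaches from about 275 to 750 mm from the base axis. Payload 10.2 kg.
Tool frame: the origin (TCP) lies midway between the tips of the shut fingers; the grasp point (between the pads) lies 19 mm behind it; z points along the fingers, y is the line along which they close (so a half turn about z gives the same grasp; the last joint's range is limited). The gripper opens to 85 mm and grips with 20 to 120 N. Pads are 22 mm wide; open, the fingers measure 114 mm over their backs; the gripper's body (76 mm by 85 mm) begins 54 mm behind the grasp point. The pads swing forward as they close: fully open they stand 13 mm farther back than shut.
Start: joints at [0.464, 0.313, 1.498, -0, 1.331, -0.223], TCP at [405.918, 332.959, 231.294] pointing down, gripper open.
Joint ranges: [-2.94, 2.94], [-0.97, 2.17], [0.19, 2.56], [-1.23, 4.37], [0.02, 3.11], [-2.88, 2.88]. Speed limits (rad/s): [2.39, 2.39, 3.01, 3.14, 3.14, 3.14].

INTERFACE

Orientations are given as a unit quaternion [w, x, y, z].
In Python, from rig import sense, capture, finish_job, find_in, place_of gives the robot as it stands. The module is installed in compiled form; this text tells all that it offers.
- The arm moves only by the shell command python3 -m jog 'ROWS' [FORCE]. ROWS is JSON, a list of rows, each an object of numbers: "tx", "ty", "tz": the shift along the tool's x, y, z in mm; "ax", "ay", "az": the turn, a rotation vector about the tool's x, y, z in rad; "jaw": the closure, from -1 (fully open) to 1 (shut), so that 0 is half open. In form: [{"tx": .., "ty": .., "tz": .., "ax": .., "ay": .., "az": .., "jaw": ..}, ...]. A call has 1 to 5 rows; each row shifts and turns the commanded pose from where the row before left it, along the tool's axes as they then stand; what a row does not reach is not made up. A row lasts 1/8 s, in which the tool goes at most 62.5 mm and 10.7 degrees, less where a joint would pass 70% of its speed; a pose out of reach is approached as far as the arm can. A call with a gripper value outside its range is refused whole. The fingers move at their own pace and stop on an object; FORCE is the grip in N (left out, the last holds). Time passes only in rows, so rows that do not move let the fingers close. It gives the time, the measured TCP pose, the force, the opening and the grip force at its end, in the units of the state.
- sense(): the state, without advancing time (a new reading comes with each control period).
- capture(name): name is "scene" or "top" or "wrist"; returns a dict with "color" (480x640x3 uint8, red, green, blue), "depth" (480x640 float32, mm along the optical axis (not along the pixel's ray), 0 where there is no reading), "fx", "fy", "cx", "cy" (pixels), "k1" (the pictures are not rectified: a ray, as slopes to the right and down, at radius r is drawn at 1 + k1 r^2 times it, then the intrinsics apply), "camera_from_world" (4x4, takes a point from world to camera coordinates); the wrist camera has in their place "mount" (4x4, takes a point from camera to tool coordinates, whose origin is the TCP and whose axes are the flange's). Camera axes: x right, y up, looking along -z (the intrinsics and any distortion apply to the point x, -y, -z); pixel columns grow to the right and rows downward; lengths in mm; the calibration is good to about 2 mm. A picture is of the moment at which its call begins: read the wrist's pose just before it.
- finish_job(): hands the job in; it is judged then, once.
Trained networks look in the newest picture that a camera, given by its name, has taken for a name from the list of things; names that differ only in an ending like _2 or _b are one class to them, and where a whole thing is asked for, a point or a joint stands for the part that bears it (a point fixed in the world has none). Each returns a list of dicts, best first, with "conf" (0 to 1); they miss things now and then, are a little off and sometimes report something else, mostly with a low value. They report only what shows in the picture. A call takes as long as a camera call.
- find_in(query, camera): "centre" ([column, row] in pixels, amid what is visible of it).
- place_of(query, camera): "centre" ([column, row] in pixels: a listed point, or the origin of a listed thing).
The state is a dict: "time_s": time; "joints": joint angles; "dq": joint speeds; "tau": joint torques, N m; "eef_pos": TCP position; "ee_rot": TCP orientation; "force": force on the tool from outside, world axes, zero at the start; "wrist_torque": the same for the moment, N m; "grip_width": opening from 0.0 (shut) to 1.0 (fully open); "grip_force": force on a finger pad.
Only numpy, scipy, OpenCV 4.12 (cv2) and the standard library are available. Lean on these libraries where they do the work, as an engineer would, in place of code of your own. Each camera call takes 0.05 s, during which the arm holds its last target. There are 200 camera calls.

TASK

Lay out the rework kit in the tray in order of use, counting from the tray's yellow end: the white pen with the green cap in the first place, the black tweezers in the second; the black brush already lies in the third and stays there. Each tool lies flat in the grooves of both grey bars, roughly centred over them, either way round.

Things in the scene. Friction and masses are not known exactly. Their poses are not given: they have to be found in the camera images.
- tray: Aluminium tray 160 x 130 mm, rim 12 mm high, fixed. Origin: centre of underside. Two grey bars along its x axis at y = -40 and +40 mm, 12 mm wide; tools lie along y in their grooves: floor 14 mm above the bench, sides to 24 mm. Place 1 (26 mm wide) at x = -56 mm by the yellow end (-x side), place 2 (26 mm) at x = -4, place 3 (38 mm) at x = 52 mm. Bare floor (3 mm) between bars.
- pen: Flux pen: white barrel, green cap, 138 mm long, lying flat on the bench. Origin: middle of its length, at its underside. Its y axis runs along it towards the white tip, z up. Barrel 10 mm wide and 10 mm high (take it at the origin); the cap, 12 mm wide and 13 mm high, runs from y = -22 to -68 mm. Loose, about 25 g.
- black_tweezers: Black tweezers, 128 mm long, 11 mm wide, 10 mm high, lying flat on the bench (they do not flex). Origin: middle of their length, at the underside; y axis along them, z up. Loose, about 20 g.
- brush: Black brush, 130 mm long, 32 mm wide with its bristles, 10 mm high, lying in place 3 of the tray from the start. Origin: middle of its length and width, at its underside; y axis along it, z up. Its 13 mm wide handle lies at x = -3 to -16 mm, the bristles on the +x side. Loose, 30 g; to be left there.

How it is judged (in metres and radians):
At the end, for the whole second after the job is handed in: Pen in place 1, black tweezers in place 2, brush still in place 3: each within 15 mm of its place across the tray, within 25 mm of centred over the bars, within 10 degrees of the grooves, down in the grooves (6 mm), flat and at rest (x of pen in the frame of tray between -0.071 and -0.041 m and y of pen in the frame of tray between -0.025 and 0.025 m and z of pen in the frame of tray between 0.008 and 0.02 m and angle between the y axis of each of pen, black_tweezers, brush and the y axis of tray, either way round below 0.18 rad and angle between each of pen, black_tweezers, brush's own z axis and vertical below 0.2 rad and linear speed of each of pen, black_tweezers, brush below 0.02 m/s and x of black_tweezers in the frame of tray between -0.019 and 0.011 m and y of black_tweezers in the frame of tray between -0.025 and 0.025 m and z of black_tweezers in the frame of tray between 0.008 and 0.02 m and x of brush in the frame of tray between 0.037 and 0.067 m and y of brush in the frame of tray between -0.025 and 0.025 m and z of brush in the frame of tray between 0.008 and 0.02 m); the robot touches nothing.
It also fails if it takes over 59 s, if anything falls off the work surface, if the arm or the gripper's body presses on something with over 40 N, if the wrist force passes 120 N, or if a joint passes its speed limit or range.

## Working session

There is one attempt and no reset: what is moved stays moved. The work goes in short steps, Python scripts to look and compute and a shell command to move; the robot and the scene stay as the last step left them, time stands still between calls to the robot, and variables do not carry over. Pictures are saved under pics/ and viewed, at most 10 in all, crops included, and the job is handed in when it is done.

```bash
mkdir -p pics; cat > h.py <<'E'
import numpy as np,cv2
from rig import sense,capture,finish_job,find_in,place_of
from scipy.spatial.transform import Rotation as R
def tool():
    s=sense();q=s["ee_rot"];T=np.eye(4);T[:3,:3]=R.from_quat([q[1],q[2],q[3],q[0]]).as_matrix();T[:3,3]=s["eef_pos"];return T
def wfc(c,T=None):
    return np.linalg.inv(np.array(c["camera_from_world"])) if "camera_from_world" in c else T@np.array(c["mount"])
def slopes(c,u,v):
    a,b=(u-c["cx"])/c["fx"],(v-c["cy"])/c["fy"]; x,y=a,b
    for _ in range(20):
        f=1+c["k1"]*(x*x+y*y); x,y=a/f,b/f
    return x,y
def at_z(c,u,v,z,T=None):
    W=wfc(c,T);x,y=slopes(c,u,v);d=W[:3,:3]@np.array([x,-y,-1.]);o=W[:3,3];return o+d*(z-o[2])/d[2]
def at_depth(c,u,v,T=None):
    W=wfc(c,T);x,y=slopes(c,u,v);d=c["depth"][int(round(v)),int(round(u))];return W[:3,:3]@(np.array([x,-y,-1.])*d)+W[:3,3]
def save(c,n): cv2.imwrite(f"pics/{n}.png",c["color"][:,:,::-1])
E
python3 - <<'E'
from h import *
print(sense())
for n in["top","scene"]:
    c=capture(n);save(c,n+"0")
    for q in["tray","pen","black_tweezers","brush"]:
        for f in(find_in,place_of):
            for r in f(q,n)[:3]:
                u,v=r["centre"];print(n,q,f.__name__,round(r["conf"],2),np.round([u,v]),np.round(at_z(c,u,v,5)),np.round(at_depth(c,u,v)))
E
```

```text
{'time_s': 0.0, 'joints': array([ 4.63621307e-01,  3.13508369e-01,  1.49843202e+00, -1.18527798e-05,
        1.33098632e+00, -2.23382428e-01]), 'dq': array([ 4.62717409e-04,  1.14563152e-03, -4.78456925e-04,  9.56748723e-05,
       -5.15643367e-04, -9.24299736e-04]), 'tau': array([ 3.25475958e-04, -4.12271333e+01, -2.59737271e+01, -8.69814130e-05,
        4.18995012e-03,  2.71799257e-05]), 'eef_pos': array([405.67752766, 332.84778309, 230.70710896]), 'ee_rot': array([-4.07213444e-04,  4.27653004e-01,  9.03942732e-01, -5.28333534e-04]), 'force': array([ 0.88325521, -0.0694046 ,  0.37929208]), 'wrist_torque': array([ 0.03308548, -0.042983  , -0.02705379]), 'grip_force': 0.0, 'grip_width': 0.9963319434907244}
top tray call 0.96 [322. 201.] [560. 150.   5.] [560. 150.   3.]
top tray call 0.94 [316. 198.] [565. 160.   5.] [565. 160.   4.]
top pen call 0.63 [256. 264.] [434. 273.   5.] [433. 272.  11.]
top black_tweezers call 0.69 [298. 288.] [391. 191.   5.] [391. 191.  -1.]
top black_tweezers call 0.5 [288. 198.] [563. 214.   5.] [563. 214.   4.]
top black_tweezers call 0.46 [256. 275.] 
[... 222 characters left out ...]
46.   4.]
scene tray call 0.45 [280. 249.] [440. 267.   5.] [441. 269.   4.]
scene tray call 0.85 [378. 269.] [555. 151.   5.] [558. 156.   2.]
scene tray call 0.32 [360. 244.] [567. 231.   5.] [549. 198.  25.]
scene pen call 0.84 [273. 250.] [430. 267.   5.] [430. 269.   4.]
scene pen call 0.95 [264. 254.] [411. 259.   5.] [415. 270.  -2.]
scene black_tweezers call 0.78 [276. 279.] [404. 182.   5.] [403. 178.   8.]
scene black_tweezers call 0.97 [268. 282.] [390. 178.   5.] [390. 179.   4.]
scene brush call 0.73 [367. 243.] [580. 231.   5.] [562. 199.  24.]
scene brush call 0.44 [380. 269.] [559. 150.   5.] [562. 154.   2.]
scene brush call 0.82 [361. 246.] [566. 226.   5.] [552. 200.  21.]
```

```bash
python3 - <<'E'
import cv2
a=cv2.imread("pics/top0.png")[140:340,200:440];cv2.imwrite("pics/top_c.png",cv2.resize(a,(720,600),interpolation=2))
E
```

```text
(no output)
```

View pics/top_c.png

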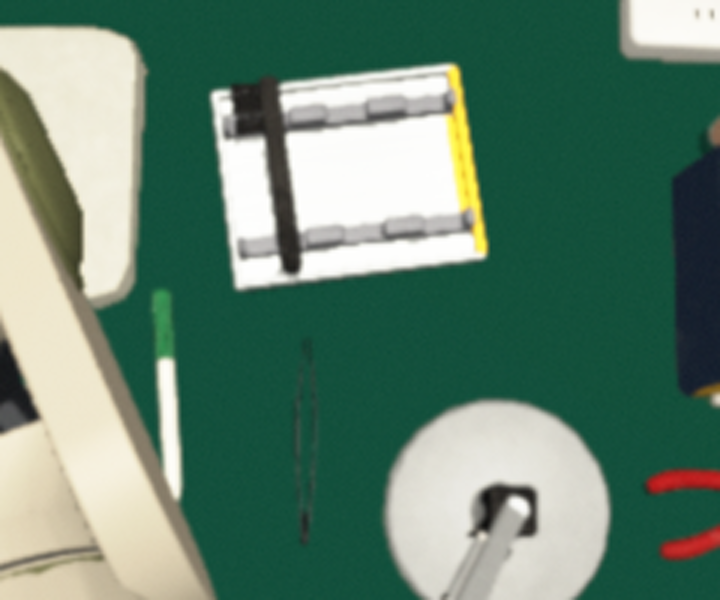

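View pics/scene0.png

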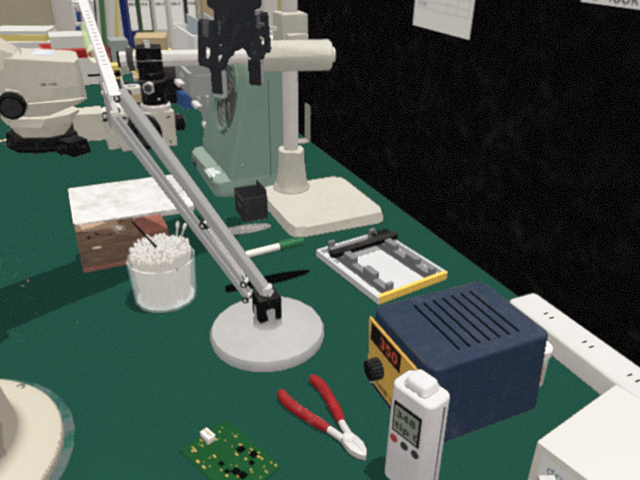

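The top crop shows the tray with its yellow end on the right and the brush at the far left (place 3). The pen is at crop (167,395), green cap up, and the tweezers are at crop (306,440). The scene view shows a lamp with its arm, and a microscope stand. I'll check the obstacles by depth.

```bash
python3 - <<'E'
from h import *
P=[]
for n in["top","scene"]:
    c=capture(n);d=c["depth"];W=wfc(c);print(n,np.round(W[:3,3]))
    u,v=np.meshgrid(np.arange(0,640,1),np.arange(0,480,1));m=d>0
    x,y=slopes(c,u[m].astype(float),v[m].astype(float))
    P.append((np.stack([x,-y,-np.ones_like(x)],1)*d[m][:,None])@W[:3,:3].T+W[:3,3])
P=np.vstack(P)
# height map, max z per 40mm cell
for name,agg in(("max",None),):
    print("x\\y",list(range(420,-201,-40)))
    for X in range(760,120,-40):
        r=[]
        for Y in range(420,-201,-40):
            k=(abs(P[:,0]-X)<20)&(abs(P[:,1]-Y)<20)&(P[:,2]<700);z=P[k,2];r.append("%4d"%(z.max() if len(z) else -9))
        print(X," ".join(r))
c=capture("top");save(c,"topf")
for p in [(366,310)]:print(at_depth(c,*p))
E
```

```text
top [329. 208. 865.]
scene [ 175. -483.  439.]
x\y [420, 380, 340, 300, 260, 220, 180, 140, 100, 60, 20, -20, -60, -100, -140, -180]
760   -9   -9   -9   -9   -9   -9   -9   -9   -9   -9   -9   -9   -9   -9   -9   -9
720  386  387  391  392  394  396  397  401  404  408  416  421  427  434  442  451
680    5    4  394  396  396  399  400  302  376  385  418  423  431  437  444  452
640   22   25   24   23    6   25   15   17   23    5    5   35   34   35   35   34
600  299  285   24   24   27   27   29   28   27    5    5    5   59   61   55    5
560  337  283   24   23   16   28   26    8   25   16    5    6  103  104  105  103
520  338   21   24   24    5   27   28   27   27   22    5    5  104  105  104  103
480  312  348  344  520   17   24   26   13    5    5    4    5  104  105  105  104
440  282  521  530  537  537    6   10    6    5    4    5    4  104  104  104  103
400  518  537  531  541  547    5   13   19   25   26   24    5   57   58   53  126
360    3  544  545  553  554  553   14   22  102  101   26   19   16   15   14    5
320  174  546  554  570  572  563   13   21  173  124   27   18   15   12    4    5
280  193   49  554  585  593  592   83  248  217   23   20    5    6    7    6   25
240  187  379  366  587  601  601  587  298    5    5    5    5   12    8    7   26
200  397  379  368  355  339  326  312  306    5    5    5    5    5    5    4   24
160  394   51   52   52    1    2    3    4    4    5    4    5    5    5    4    4
[349.84093548  73.86305903  67.14634371]
```

View pics/topf.png

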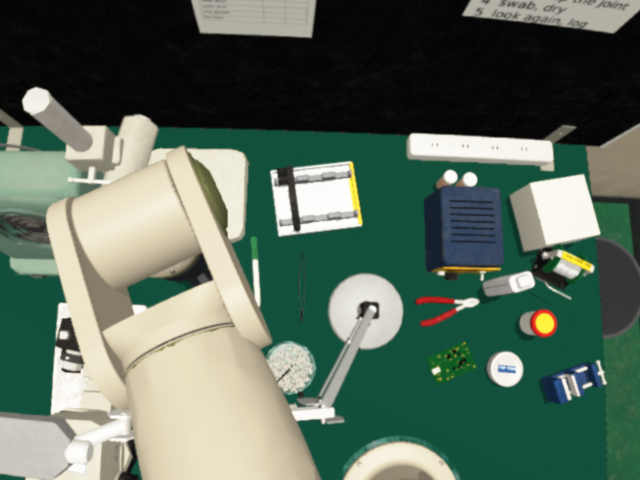

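```bash
python3 - <<'E'
from h import *
print(np.round(capture("wrist")["mount"],2))
c=capture("top");g=lambda x,y,z:at_z(c,200+x/3,140+y/3,z)
f=lambda a:np.round(a,1)
cap,tip=g(162,292,8),g(178,498,6);print("pen",f(cap),f(tip),f(cap/2+tip/2),np.linalg.norm(cap-tip),np.degrees(np.arctan2(*(tip-cap)[1::-1])))
a,b=g(307,338,6),g(304,544,6);print("tw",f(a),f(b),f(a/2+b/2),np.linalg.norm(a-b),np.degrees(np.arctan2(*(b-a)[1::-1])))
k=[g(x,y,12) for x,y in((455,66),(485,255),(237,288),(212,92))]
print("tray",[f(p) for p in k],f(np.mean(k,0)),[np.linalg.norm(k[i]-k[i-1]) for i in range(4)])
x=(k[2]+k[3]-k[0]-k[1]);print("tray x az",np.degrees(np.arctan2(x[1],x[0])));y=k[1]+k[2]-k[0]-k[3];print("tray y az",np.degrees(np.arctan2(y[1],y[0])))
E
```

```text
[[  -0.      0.96    0.28   70.13]
 [   1.      0.      0.     -0.2 ]
 [   0.      0.28   -0.96 -142.19]
 [   0.      0.      0.      1.  ]]
pen [483.5 277.6   8. ] [354.6 262.8   6. ] [419.1 270.2   7. ] 129.72374431573925 -173.4611083361759
tw [456.8 185.2   6. ] [328.2 184.2   6. ] [392.5 184.7   6. ] 128.63658205579705 -179.56953795663412
tray [array([638.6,  92.3,  12. ]), array([512.4,  72.8,  12. ]), array([486.6, 230.2,  12. ]), array([615.3, 250.5,  12. ])] [563.2 161.4  12. ] [np.float64(159.9247250174219), np.float64(127.64638614973175), np.float64(159.4335958761438), np.float64(130.3065631425432)]
tray x az 98.83744567575937
tray y az -171.1376820304601
```

```bash
python3 -m jog '[{"tx":-27,"ty":-16},{"tx":-28,"ty":-17},{"az":-0.16},{"az":-0.16},{"az":-0.16}]' 40; python3 -m jog '[{"az":-0.17},{"az":-0.17},{"az":-0.17},{"tz":50},{"tz":50}]'; python3 - <<'E'
from h import *
T=tool();print(np.round(T,3));c=capture("wrist");save(c,"w1")
for q in["pen","black_tweezers"]:
  for f in(find_in,place_of):
    for r in f(q,"wrist")[:2]:print(q,round(r["conf"],2),np.round(r["centre"]),np.round(at_z(c,*r["centre"],5,T),1))
E
```

```text
[[ -0.634   0.773  -0.    405.896]
 [  0.773   0.634  -0.    332.968]
 [  0.     -0.     -1.    231.286]
 [  0.      0.      0.      1.   ]]
pen 0.74 [298. 254.] [421.1 270.8   5. ]
pen 0.88 [294. 247.] [412.7 274.8   5. ]
black_tweezers 0.71 [224. 282.] [374.7 188.7   5. ]
black_tweezers 0.67 [294. 250.] [414.2 271.5   5. ]
black_tweezers 0.57 [238. 289.] [393.2 191.4   5. ]schema error: expected keys tx, ty, tz, ax, ay, az, jaw
schema error: expected keys tx, ty, tz, ax, ay, az, jaw
```

View pics/w1.png

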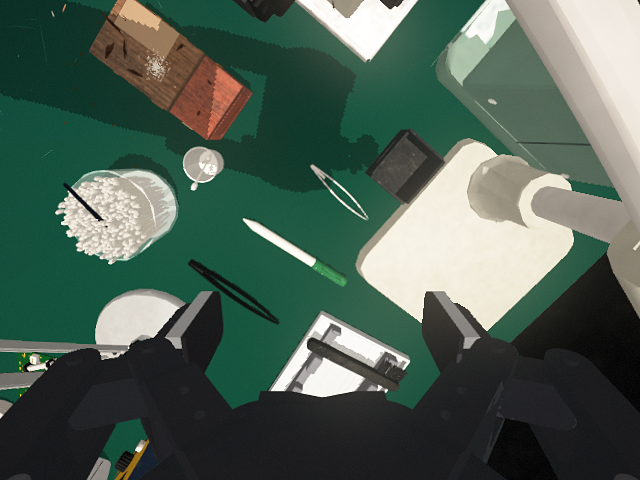

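The wrist view shows the pen from its tip at (244,221) to its cap end at (346,283), and the black tweezers from (190,263) to (278,321). Silver tweezers lie at (340,190), with a small cup at (203,165) nearby.

```bash
python3 - <<'E'
from h import *
T=tool();c=capture("wrist");g=lambda u,v,z=5:at_z(c,u,v,z,T)
f=lambda a:np.round(a,1)
for n,p,q in(("pen",(244,221),(346,283)),("tw",(190,263),(278,321)),("silver",(311,166),(367,218))):
    a,b=g(*p),g(*q);print(n,f(a),f(b),f((a+b)/2),np.linalg.norm(a-b),np.degrees(np.arctan2(*(a-b)[1::-1])))
print("cup",f(g(203,165,0)),f(g(203,150,0)),"buds",f(g(177,210,0)),"box",f(g(405,200,0)))
E
python3 -m jog '[{"tx":-27,"ty":-16,"tz":0,"ax":0,"ay":0,"az":0,"jaw":0},{"tx":-28,"ty":-17,"tz":0,"ax":0,"ay":0,"az":0,"jaw":0},{"tx":0,"ty":0,"tz":0,"ax":0,"ay":0,"az":-0.16,"jaw":0},{"tx":0,"ty":0,"tz":0,"ax":0,"ay":0,"az":-0.16,"jaw":0},{"tx":0,"ty":0,"tz":0,"ax":0,"ay":0,"az":-0.17,"jaw":0}]' 40; python3 -m jog '[{"tx":0,"ty":0,"tz":0,"ax":0,"ay":0,"az":-0.17,"jaw":0},{"tx":0,"ty":0,"tz":0,"ax":0,"ay":0,"az":-0.17,"jaw":0},{"tx":0,"ty":0,"tz":0,"ax":0,"ay":0,"az":-0.17,"jaw":0},{"tx":0,"ty":0,"tz":40,"ax":0,"ay":0,"az":0,"jaw":0},{"tx":0,"ty":0,"tz":40,"ax":0,"ay":0,"az":0,"jaw":0}]'
```

```text
pen [350.1 263.4   5. ] [486.4 278.5   5. ] [418.3 270.9   5. ] 137.18948142463108 -173.67114698561193
tw [330.5 182.6   5. ] [455.1 187.8   5. ] [392.8 185.2   5. ] 124.76471998471744 -177.63423351724447
silver [370.1 357.6   5. ] [453.7 352.7   5. ] [411.9 355.1   5. ] 83.77376048246396 176.69800136077168
cup [278.6 284.1   0. ] [269.7 297.2   0. ] buds [283.6 223.9   0. ] box [474.1 394.5   0. ]
time_s: 2.08
eef_pos: [415.3, 269.4, 231.3]
ee_rot: [0.0, 0.193, 0.981, 0.0]
force: [0.3, -0.0, 0.4]
grip_width: 0.501
grip_force: 0.0
time_s: 2.7
eef_pos: [415.4, 269.5, 150.5]
ee_rot: [0.001, -0.058, 0.998, 0.0]
force: [1.1, 1.0, 0.4]
grip_width: 0.501
grip_force: 0.0
```

```bash
python3 -m jog '[{"tx":-2.8,"ty":0.8,"tz":45,"ax":0,"ay":0,"az":0,"jaw":0},{"tx":0,"ty":0,"tz":45,"ax":0,"ay":0,"az":0,"jaw":0},{"tx":0,"ty":0,"tz":30,"ax":0,"ay":0,"az":0,"jaw":0},{"tx":0,"ty":0,"tz":20,"ax":0,"ay":0,"az":0,"jaw":0},{"tx":0,"ty":0,"tz":8,"ax":0,"ay":0,"az":0,"jaw":0}]' 40; python3 -m jog '[{"tx":0,"ty":0,"tz":0.5,"ax":0,"ay":0,"az":0,"jaw":1},{"tx":0,"ty":0,"tz":0,"ax":0,"ay":0,"az":0,"jaw":1},{"tx":0,"ty":0,"tz":0,"ax":0,"ay":0,"az":0,"jaw":1},{"tx":0,"ty":0,"tz":0,"ax":0,"ay":0,"az":0,"jaw":1},{"tx":0,"ty":0,"tz":0,"ax":0,"ay":0,"az":0,"jaw":1}]'
```

```text
time_s: 3.32
eef_pos: [417.6, 270.5, 2.4]
ee_rot: [-0.001, -0.058, 0.998, -0.0]
force: [0.8, -0.1, -0.1]
grip_width: 0.501
grip_force: 0.0
time_s: 3.95
eef_pos: [418.5, 270.8, 3.6]
ee_rot: [0.001, -0.058, 0.998, 0.0]
force: [-0.5, -0.6, 6.3]
grip_width: 0.098
grip_force: 40.8
```

```bash
python3 -m jog '[{"tx":0,"ty":0,"tz":-20,"ax":0,"ay":0,"az":0,"jaw":1},{"tx":0,"ty":0,"tz":-50,"ax":0,"ay":0,"az":0,"jaw":1},{"tx":0,"ty":0,"tz":-50,"ax":0,"ay":0,"az":0,"jaw":1},{"tx":-22,"ty":-30,"tz":0,"ax":0,"ay":0,"az":0,"jaw":1},{"tx":-22,"ty":-30,"tz":0,"ax":0,"ay":0,"az":0,"jaw":1}]'; python3 -m jog '[{"tx":0,"ty":0,"tz":-30,"ax":0,"ay":0,"az":0,"jaw":1},{"tx":0,"ty":0,"tz":0,"ax":0,"ay":0,"az":0,"jaw":1}]'
python3 - <<'E'
from h import *
T=tool();print(np.round(T,3));c=capture("wrist");save(c,"w2")
for q in["pen","tray","brush"]:
    for r in place_of(q,"wrist")[:2]:print(q,round(r["conf"],2),np.round(r["centre"]),np.round(at_z(c,*r["centre"],5,T),1))
E
```

```text
time_s: 4.58
eef_pos: [469.3, 215.6, 123.7]
ee_rot: [0.001, -0.059, 0.998, 0.0]
force: [0.2, 0.1, -1.1]
grip_width: 0.097
grip_force: 40.1
time_s: 4.82
eef_pos: [469.6, 216.1, 154.5]
ee_rot: [0.002, -0.058, 0.998, 0.0]
force: [0.6, 0.6, 0.3]
grip_width: 0.097
grip_force: 40.0
[[-9.93000e-01 -1.15000e-01  4.00000e-03  4.69624e+02]
 [-1.15000e-01  9.93000e-01  1.00000e-03  2.16069e+02]
 [-4.00000e-03  0.00000e+00 -1.00000e+00  1.54508e+02]
 [ 0.00000e+00  0.00000e+00  0.00000e+00  1.00000e+00]]
pen 0.83 [323. 289.] [534.4 224.2   5. ]
pen 0.71 [256. 310.] [564.2 163.5   5. ]
tray 0.75 [254. 306.] [559.8 161.2   5. ]
```

View pics/w2.png

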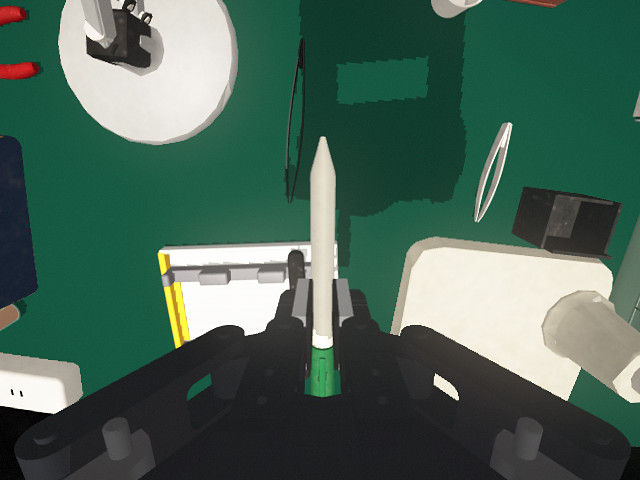

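The pen is held straight along the tool axis, with its tip at (322,137). The tray's near yellow corner is at (160,248).

```bash
python3 - <<'E'
from h import *
T=tool();c=capture("wrist");g=lambda u,v,z:at_z(c,u,v,z,T)
print("corner",g(160,248,12),"tray yellow edge",g(183,347,12),"near rim",g(305,243,12))
inv=lambda p:(np.linalg.inv(T)@np.r_[p,1])[:3]
z=T[2,3]+3; print("tip tool",inv(g(322,137,z)),"cap start",inv(g(321,346,z+8)))
for p in((302,40),(291,201)):print("tw",g(*p,5))
R_=np.array([-.155,.988]);y=np.array([-.988,-.155]);print("pred corner",np.array([563.2,161.4])-80*R_+65*y)
E
```

```text
corner [506.03951718  76.71225587  12.        ] tray yellow edge [604.80527532  96.83273952  12.        ] near rim [486.52822164 203.26881905  12.        ]
tip tool [70.86738357 -0.19928986 -2.8950907 ] cap start [-18.2057488   -0.67998039 -11.02688029]
tw [326.47234672 183.91150725   5.        ]
tw [452.59140558 187.34416217   5.        ]
pred corner [511.38   72.285]
```

```bash
python3 -m jog '[{"tx":-22,"ty":-30,"tz":0,"ax":0,"ay":0,"az":0,"jaw":1},{"tx":-22,"ty":-30,"tz":0,"ax":0,"ay":0,"az":0,"jaw":1},{"tx":-22,"ty":-30,"tz":0,"ax":0,"ay":0,"az":0,"jaw":1},{"tx":-21,"ty":-29,"tz":20,"ax":0,"ay":0,"az":-0.042,"jaw":1},{"tx":0,"ty":0,"tz":40,"ax":0,"ay":0,"az":0,"jaw":1}]';python3 -m jog '[{"tx":0,"ty":0,"tz":0,"ax":0,"ay":0,"az":0,"jaw":1}]'
python3 - <<'E'
from h import *
T=tool();print(np.round(T,3));c=capture("wrist");save(c,"w3")
t=capture("top");save(t,"t3");s=t["color"][140:260,240:400,::-1];cv2.imwrite("pics/t3c.png",cv2.resize(s,(800,600),interpolation=2))
E
```

```text
time_s: 5.7
eef_pos: [570.6, 106.4, 92.4]
ee_rot: [0.001, -0.078, 0.997, -0.0]
force: [-0.0, 1.2, -1.4]
grip_width: 0.097
grip_force: 40.1
time_s: 5.82
eef_pos: [567.0, 108.0, 89.9]
ee_rot: [-0.003, -0.079, 0.997, 0.0]
force: [-0.3, 1.1, 0.4]
grip_width: 0.097
grip_force: 40.1
[[-9.88000e-01 -1.57000e-01 -7.00000e-03  5.66976e+02]
 [-1.57000e-01  9.88000e-01  0.00000e+00  1.08023e+02]
 [ 7.00000e-03  1.00000e-03 -1.00000e+00  8.98970e+01]
 [ 0.00000e+00  0.00000e+00  0.00000e+00  1.00000e+00]]
```

View pics/w3.png

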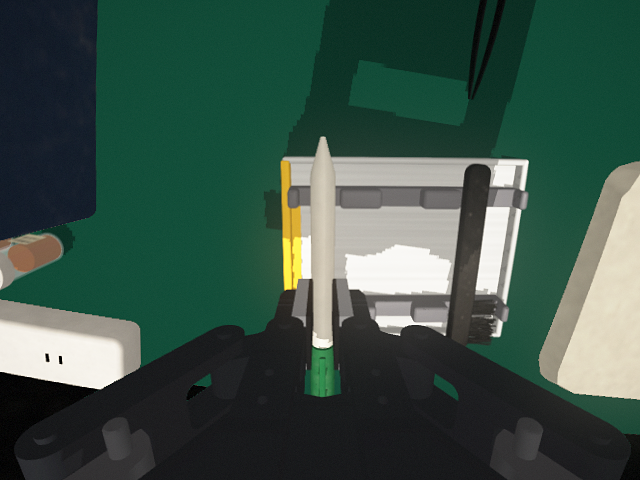

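The pen hangs over the yellow-end groove. The near bar's grooves show at columns 299–341 (place 1) and 382–421 (place 2), row ~190. The brush is undisturbed in place 3.

```bash
python3 - <<'E'
from h import *
T=tool();c=capture("wrist");g=lambda u,v,z:at_z(c,u,v,z,T)[:2]
a=(g(299,190,24)+g(341,190,24))/2;b=(g(382,190,24)+g(421,190,24))/2
A,B=g(282,158,12),g(527,159,12);d=(B-A)/np.linalg.norm(B-A)
print("grooves",a,b,np.linalg.norm(b-a),"rim az",np.degrees(np.arctan2(d[1],d[0])),np.linalg.norm(B-A))
az=np.arctan2(d[1],d[0]);yv=np.array([-d[1],d[0]])
for n,o in(("bars",(a+b)/2+30*d-46*yv),("rim",(A+B)/2-65*yv)):
    print(n,"centre",o,"place1",o-56*d,"place2",o-4*d)
    dl=o-56*d-T[:2,3];print("delta tool",T[:2,:2].T@dl)
print("tool x az",np.degrees(np.arctan2(T[1,0],T[0,0])),"tray y az",np.degrees(np.arctan2(yv[1],yv[0])))
E
```

```text
grooves [530.43730718 100.73329274] [522.32399718 151.00363559] 50.920852008696386 rim az 99.18071062125982 159.95566066920705
bars centre [567.00492841 162.82341215] place1 [575.9396638  107.54077018] place2 [567.6431238  158.87465201]
delta tool [-6.7512714  -1.96504074]
rim centre [567.03065843 162.90316636] place1 [575.96539382 107.62052438] place2 [567.66885381 158.95440621]
delta tool [-6.78928785 -1.89035797]
tool x az -170.90267809869238 tray y az -170.8192893787402
```

```bash
python3 -m jog '[{"tx":-8,"ty":-2,"tz":20,"ax":0,"ay":0,"az":0,"jaw":1},{"tx":0,"ty":0,"tz":30,"ax":0,"ay":0,"az":0,"jaw":1},{"tx":0,"ty":0,"tz":10,"ax":0,"ay":0,"az":0,"jaw":1},{"tx":0,"ty":0,"tz":6,"ax":0,"ay":0,"az":0,"jaw":1},{"tx":0,"ty":0,"tz":0,"ax":0,"ay":0,"az":0,"jaw":1}]'
```

```text
time_s: 6.6
eef_pos: [577.5, 107.4, 27.6]
ee_rot: [0.001, -0.079, 0.997, -0.0]
force: [-0.3, -0.5, -0.6]
grip_width: 0.099
grip_force: 40.1
```

```bash
python3 -m jog '[{"tx":0,"ty":0,"tz":5,"ax":0,"ay":0,"az":0,"jaw":1},{"tx":0,"ty":0,"tz":4,"ax":0,"ay":0,"az":0,"jaw":1},{"tx":0,"ty":0,"tz":0,"ax":0,"ay":0,"az":0,"jaw":1},{"tx":0,"ty":0,"tz":0,"ax":0,"ay":0,"az":0,"jaw":1}]'
```

```text
time_s: 7.1
eef_pos: [577.0, 107.3, 17.8]
ee_rot: [-0.0, -0.079, 0.997, 0.0]
force: [-0.9, -0.5, -0.7]
grip_width: 0.099
grip_force: 40.1
```

Free of contact at the expected seating height, so I'll release and rise.

```bash
python3 -m jog '[{"tx":0,"ty":0,"tz":0,"ax":0,"ay":0,"az":0,"jaw":0.5},{"tx":0,"ty":0,"tz":0,"ax":0,"ay":0,"az":0,"jaw":0.5},{"tx":0,"ty":0,"tz":0,"ax":0,"ay":0,"az":0,"jaw":0.5},{"tx":0,"ty":0,"tz":-10,"ax":0,"ay":0,"az":0,"jaw":0.5},{"tx":0,"ty":0,"tz":-40,"ax":0,"ay":0,"az":0,"jaw":0.5}]'; python3 -m jog '[{"tx":0,"ty":0,"tz":-40,"ax":0,"ay":0,"az":0,"jaw":0.5},{"tx":40,"ty":20,"tz":-40,"ax":0,"ay":0,"az":0.04,"jaw":0.5},{"tx":40,"ty":20,"tz":0,"ax":0,"ay":0,"az":0.04,"jaw":0.2},{"tx":40,"ty":20,"tz":0,"ax":0,"ay":0,"az":0.04,"jaw":0.2},{"tx":0,"ty":0,"tz":0,"ax":0,"ay":0,"az":0,"jaw":0.2}]'
python3 - <<'E'
from h import *
T=tool();print(np.round(T,3));c=capture("wrist");save(c,"w4")
for q in["pen","black_tweezers"]:
    for r in place_of(q,"wrist")[:2]:print(q,round(r["conf"],2),np.round(r["centre"]),np.round(at_z(c,*r["centre"],5,T),1))
E
```

```text
time_s: 7.72
eef_pos: [575.9, 107.3, 67.2]
ee_rot: [-0.002, -0.079, 0.997, 0.0]
force: [-0.4, 0.1, 0.9]
grip_width: 0.251
grip_force: 0.0
time_s: 8.35
eef_pos: [449.0, 153.7, 148.8]
ee_rot: [0.0, -0.02, 1.0, 0.0]
force: [0.3, -0.9, -0.4]
grip_width: 0.4
grip_force: 0.0
[[-9.99000e-01 -4.00000e-02  0.00000e+00  4.49019e+02]
 [-4.00000e-02  9.99000e-01  0.00000e+00  1.53652e+02]
 [-0.00000e+00  0.00000e+00 -1.00000e+00  1.48757e+02]
 [ 0.00000e+00  0.00000e+00  0.00000e+00  1.00000e+00]]
black_tweezers 0.89 [366. 156.] [391.7 186.8   5. ]
```

View pics/w4.png

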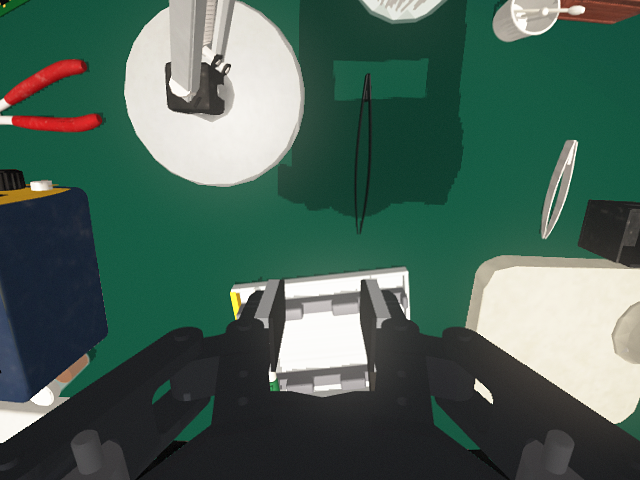

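The tweezers run from (367,75) to (360,233), clear of everything nearby.

```bash
python3 - <<'E'
from h import *
T=tool();c=capture("wrist");a,b=at_z(c,367,74,5,T),at_z(c,360,233,5,T)
m=(a+b)/2;print(a,b,m,np.linalg.norm(a-b),"az",np.degrees(np.arctan2(*(a-b)[1::-1])),"tool delta",T[:2,:2].T@(m-T[:3,3])[:2],"tool x az",np.degrees(np.arctan2(T[1,0],T[0,0])))
E
```

```text
[331.80666153 182.55955583   5.        ] [459.76503912 185.58073208   5.        ] [395.78585032 184.07014395   5.        ] 127.99403854061943 az -178.6474625805092 tool delta [54.72588923 33.67636217] tool x az -177.80951375468115
```

```bash
python3 -m jog '[{"tx":28,"ty":17,"tz":0,"ax":0,"ay":0,"az":0.015,"jaw":0.2},{"tx":27,"ty":17,"tz":20,"ax":0,"ay":0,"az":0,"jaw":0.2},{"tx":0,"ty":0,"tz":45,"ax":0,"ay":0,"az":0,"jaw":0.2},{"tx":0,"ty":0,"tz":40,"ax":0,"ay":0,"az":0,"jaw":0.2},{"tx":0,"ty":0,"tz":25,"ax":0,"ay":0,"az":0,"jaw":0.2}]'; python3 -m jog '[{"tx":0,"ty":0,"tz":0,"ax":0,"ay":0,"az":0,"jaw":0.2},{"tx":0,"ty":0,"tz":0,"ax":0,"ay":0,"az":0,"jaw":0.2}]'
```

```text
time_s: 9.18
eef_pos: [395.1, 184.6, 16.0]
ee_rot: [-0.001, -0.011, 1.0, -0.0]
force: [-0.2, 0.4, 0.1]
grip_width: 0.397
grip_force: 0.0
time_s: 9.43
eef_pos: [395.8, 185.0, 18.6]
ee_rot: [0.001, -0.011, 1.0, 0.0]
force: [-0.0, 0.4, 0.1]
grip_width: 0.401
grip_force: 0.0
```

```bash
python3 -m jog '[{"tx":0,"ty":0,"tz":10,"ax":0,"ay":0,"az":0,"jaw":0.2},{"tx":0,"ty":0,"tz":4.5,"ax":0,"ay":0,"az":0,"jaw":0.2},{"tx":0,"ty":0,"tz":0,"ax":0,"ay":0,"az":0,"jaw":1},{"tx":0,"ty":0,"tz":0,"ax":0,"ay":0,"az":0,"jaw":1},{"tx":0,"ty":0,"tz":0,"ax":0,"ay":0,"az":0,"jaw":1}]' 30; python3 -m jog '[{"tx":0,"ty":0,"tz":0,"ax":0,"ay":0,"az":0,"jaw":1},{"tx":0,"ty":0,"tz":0,"ax":0,"ay":0,"az":0,"jaw":1}]'
```

```text
time_s: 10.05
eef_pos: [395.0, 185.0, 3.5]
ee_rot: [0.0, -0.012, 1.0, 0.0]
force: [0.2, -0.3, -0.1]
grip_width: 0.111
grip_force: 30.6
time_s: 10.3
eef_pos: [394.9, 185.0, 3.4]
ee_rot: [0.0, -0.012, 1.0, 0.0]
force: [-0.1, 0.8, 1.2]
grip_width: 0.115
grip_force: 30.7
```

```bash
python3 -m jog '[{"tx":0,"ty":0,"tz":-20,"ax":0,"ay":0,"az":0,"jaw":1},{"tx":0,"ty":0,"tz":-50,"ax":0,"ay":0,"az":0,"jaw":1},{"tx":0,"ty":0,"tz":-35,"ax":0,"ay":0,"az":0,"jaw":1},{"tx":-34,"ty":-6,"tz":0,"ax":0,"ay":0,"az":0,"jaw":1},{"tx":-34,"ty":-6,"tz":0,"ax":0,"ay":0,"az":0,"jaw":1}]';python3 -m jog '[{"tx":-34,"ty":-6,"tz":0,"ax":0,"ay":0,"az":0,"jaw":1},{"tx":-35,"ty":-6,"tz":0,"ax":0,"ay":0,"az":0,"jaw":1},{"tx":-35,"ty":-6,"tz":0,"ax":0,"ay":0,"az":0,"jaw":1},{"tx":0,"ty":0,"tz":0,"ax":0,"ay":0,"az":-0.136,"jaw":1},{"tx":0,"ty":0,"tz":0,"ax":0,"ay":0,"az":0,"jaw":1}]';python3 -m jog '[{"tx":0,"ty":0,"tz":0,"ax":0,"ay":0,"az":0,"jaw":1},{"tx":0,"ty":0,"tz":0,"ax":0,"ay":0,"az":0,"jaw":1}]'
python3 - <<'E'
from h import *
T=tool();c=capture("wrist");save(c,"w5")
print("delta tool",T[:2,:2].T@(np.array([567.7,158.9])-T[:2,3]),"z",T[2,3],"x az",np.degrees(np.arctan2(T[1,0],T[0,0])))
E
```

```text
time_s: 10.92
eef_pos: [464.1, 174.5, 108.9]
ee_rot: [0.001, -0.012, 1.0, 0.0]
force: [0.5, -0.8, -0.2]
grip_width: 0.116
grip_force: 30.6
time_s: 11.55
eef_pos: [567.4, 158.9, 107.9]
ee_rot: [-0.0, -0.079, 0.997, 0.0]
force: [-0.5, -0.7, 0.2]
grip_width: 0.115
grip_force: 30.6
time_s: 11.8
eef_pos: [567.3, 159.1, 108.4]
ee_rot: [0.0, -0.079, 0.997, 0.0]
force: [0.1, -0.6, -0.4]
grip_width: 0.114
grip_force: 30.6
delta tool [-0.34057822 -0.25608105] z 108.42912938172496 x az -170.94697942132976
```

View pics/w5.png

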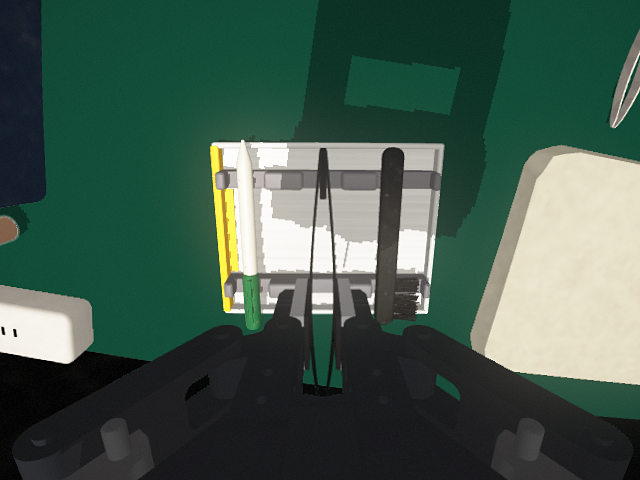

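The pen lies in place 1 and the brush is untouched in place 3. The tweezers hang straight over groove 2 at column 323.

```bash
python3 -m jog '[{"tx":0,"ty":0,"tz":40,"ax":0,"ay":0,"az":0,"jaw":1},{"tx":0,"ty":0,"tz":30,"ax":0,"ay":0,"az":0,"jaw":1},{"tx":0,"ty":0,"tz":10,"ax":0,"ay":0,"az":0,"jaw":1},{"tx":0,"ty":0,"tz":7,"ax":0,"ay":0,"az":0,"jaw":1},{"tx":0,"ty":0,"tz":3,"ax":0,"ay":0,"az":0,"jaw":1}]';python3 -m jog '[{"tx":0,"ty":0,"tz":0,"ax":0,"ay":0,"az":0,"jaw":1},{"tx":0,"ty":0,"tz":0,"ax":0,"ay":0,"az":0,"jaw":1}]'
```

```text
time_s: 12.48
eef_pos: [568.0, 159.1, 18.9]
ee_rot: [0.001, -0.079, 0.997, 0.0]
force: [1.1, 0.3, -0.6]
grip_width: 0.114
grip_force: 30.6
time_s: 12.72
eef_pos: [567.8, 159.0, 18.9]
ee_rot: [0.0, -0.079, 0.997, -0.0]
force: [0.7, -0.2, 0.1]
grip_width: 0.119
grip_force: 30.6
```

```bash
python3 -m jog '[{"tx":0,"ty":0,"tz":1,"ax":0,"ay":0,"az":0,"jaw":0.5},{"tx":0,"ty":0,"tz":0,"ax":0,"ay":0,"az":0,"jaw":0.5},{"tx":0,"ty":0,"tz":0,"ax":0,"ay":0,"az":0,"jaw":0.5},{"tx":0,"ty":0,"tz":-10,"ax":0,"ay":0,"az":0,"jaw":0.5},{"tx":0,"ty":0,"tz":-40,"ax":0,"ay":0,"az":0,"jaw":0.5}]'; python3 -m jog '[{"tx":0,"ty":0,"tz":-40,"ax":0,"ay":0,"az":0,"jaw":0.5},{"tx":30,"ty":0,"tz":-40,"ax":0,"ay":0,"az":0,"jaw":0.5},{"tx":40,"ty":0,"tz":-30,"ax":0,"ay":0,"az":0,"jaw":0.5},{"tx":40,"ty":30,"tz":0,"ax":0,"ay":0,"az":0,"jaw":0.5},{"tx":0,"ty":0,"tz":0,"ax":0,"ay":0,"az":0,"jaw":0.5}]'
python3 - <<'E'
from h import *
t=capture("top");s=t["color"][140:260,240:400,::-1];cv2.imwrite("pics/t6.png",cv2.resize(s,(800,600),interpolation=2))
E
```

```text
time_s: 13.35
eef_pos: [566.4, 158.9, 66.7]
ee_rot: [-0.002, -0.079, 0.997, 0.0]
force: [0.5, 0.2, 1.2]
grip_width: 0.25
grip_force: 0.0
time_s: 13.98
eef_pos: [452.2, 172.2, 178.6]
ee_rot: [0.0, -0.08, 0.997, 0.0]
force: [1.3, -0.7, 0.5]
grip_width: 0.248
grip_force: 0.0
```

View pics/t6.png

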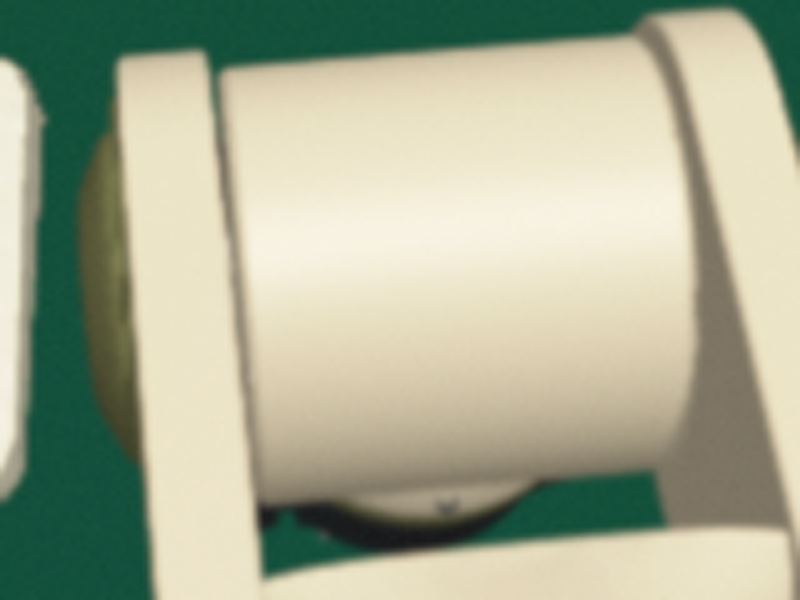

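The robot's arm hides the tray from above, so I'll use the scene camera.

```bash
python3 - <<'E'
from h import *
t=capture("scene");s=t["color"][215:315,300:460,::-1];cv2.imwrite("pics/s6.png",cv2.resize(s,(800,500),interpolation=2))
E
```

```text
(no output)
```

View pics/s6.png

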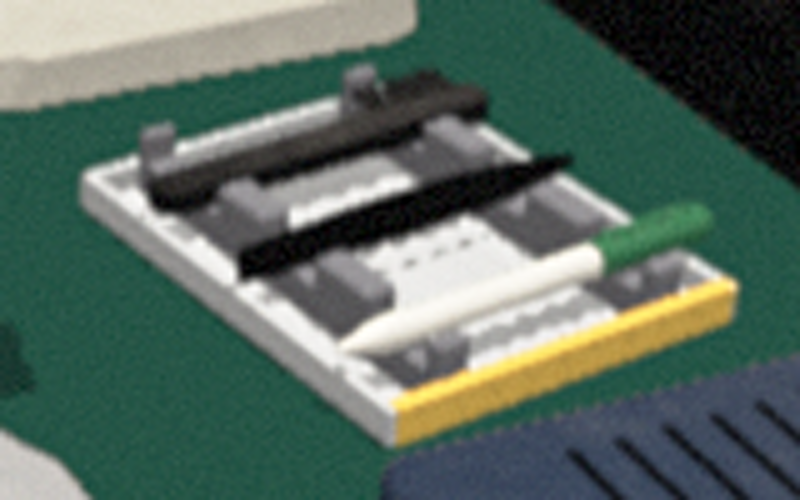

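The scene view shows all three tools flat in their grooves. From the yellow end: pen, with its tip at crop (345,350), then tweezers at (400,215), then brush at (320,140). The gripper is clear, so I'll hand in.

```bash
python3 -c "
from rig import *
print(finish_job())"
```

```text
the job is handed in; nothing more can be done
None
```

The job is handed in at about 14 s on the robot's clock: the pen lies in place 1, the black tweezers in place 2, and the brush is still in place 3. The last picture showed all three flat in the grooves and the gripper clear; no verdict was returned.

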